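# Feel for the lock rail hidden in a hollow door and lay the rim lock on it

### The arm

A 7-joint arm with a two-finger parallel gripper is mounted at the origin on the work surface; the furniture and walls round the work are solid. World frame = base frame: x ahead of the robot, y to its left, z up, the work surface at z = 0. Lengths are in m, angles in rad, forces in N, time in s.
With the tool pointing down it reaches from about 0.425 to 0.925 m from the base axis. Payload 6.8 kg.
Tool frame: the origin (TCP) lies on the front face of the gripper's body, between the roots of the fingers; the fingertips stand 73 mm ahead of it and the grasp point (between the pads) lies 54 mm ahead of it (env.nose_length is the distance from the TCP to the fingertips, in m); z points along the fingers, y is the direction in which the jaws open and shut (so a half turn about z gives the same grasp; the last joint's range is limited). The gripper opens to 85 mm and grips with 20 to 120 N. Pads are 22 mm wide; open, the fingers measure 114 mm over their backs; the gripper's body (76 mm by 85 mm) begins 54 mm behind the grasp point. The pads swing forward as they close: fully open they stand 13 mm farther back than shut.
Start: joints at [1.035, 0.477, 0.022, 1.555, -0.011, 1.109, -0.083], TCP at [0.28, -0.614, 0.304] pointing down, gripper open.
Joint ranges: [-2.96, 2.96], [-0.34, 2.1], [-1.41, 1.46], [0.24, 2.44], [-1.37, 4.51], [0.17, 1.92], [-2.96, 2.96]. Speed limits (rad/s): [2.39, 2.39, 3.14, 3.14, 3.14, 3.14, 3.14].

### API

Orientations are given as a unit quaternion [w, x, y, z].
In Python, from cell import env, kin, camera, calibration, job gives the robot as it stands. The module is installed in compiled form; this text tells all that it offers. Calls block until the motion is done:
- env.reach(position, orientation): joint-space move of the TCP to a pose.
- env.movel(position, velocity=0.15, rot=None, stop_force=None): straight line of the TCP; rot=None keeps the orientation; velocity is the mean speed in m/s. With stop_force (N) it stops when the force on the tool has changed by that much, and returns True; else False.
- env.goto_joints(angles): joint-space move.
- env.grip(opening, f_grip=None): finger opening in m; f_grip is the grip in N (None keeps the last); returns when the fingers have stopped.
- env.dwell(seconds).
- kin.inverse_kinematics(position, orientation): joint angles nearest the present ones, or None.
- env.get_state(): the state.
- camera(name): name is "side" or "top"; returns (picture, depth): 384x512x3 uint8, blue, green, red; 384x512 float32, m along the optical axis (not along the pixel's ray), 0 where there is no reading.
- calibration(name): a dict with "fx", "fy", "cx", "cy" (pixels), "k1" (the pictures are not rectified: a ray, as slopes to the right and down, at radius r is drawn at 1 + k1 r^2 times it, then the intrinsics apply), "rvec" (rotation vector, rad) and "tvec" (3), from world to camera coordinates, as OpenCV has them. Camera axes: x right, y down, z forward; pixel columns grow to the right and rows downward; lengths in m; the calibration is good to about 2 mm. A picture is of the moment at which its call begins. calibration takes no time and is no camera call.
A pose or a line that the arm cannot do raises env.PlanningError and nothing moves.
- job.job_done(): hands the job in, once; it reports no verdict.
The state is a dict: "time": time; "qpos": joint angles; "joint_velocities": joint speeds; "joint_torque": joint torques, N m; "tcp_pos": TCP position; "orientation": TCP orientation; "force": force on the tool from outside, world axes, zero at the start; "torque": the same for the moment, N m; "opening": finger opening in m.
Only numpy, scipy, OpenCV 4.12 (cv2) and the standard library are available. Lean on these libraries where they do the work, as an engineer would, in place of code of your own. Each camera call takes 0.05 s, during which the arm holds its last target. There are 200 camera calls.

### The job

A hollow cupboard door lies flat on the counter, inside up, and the rim lock beside it must go where its screws will bite: on the lock rail, a solid cross-piece hidden under the thin white skin. Feel for the rail by pressing gently along the skin with closed fingertips, never hard enough to dent the skin, and work out where the middle of the rail runs. Then lay the lock gently down flat on the door, square across it and centred on that rail, its bolt sticking out over the door's hinge-free edge and its case ending flush with that edge, and leave the tools lying round about where they are.

Things in the scene. Friction and masses are not known exactly. Their poses are not given: they have to be found in the camera images.
- door_face (a point): centre of the upper face of the flat white door, 32 mm above the counter; the door is fixed. x: across its 230 mm width, toward the edge with two brass hinges; -x: toward the free edge, 115 mm away. y: along its 360 mm height; z up. Solid 30 mm border all round, 8 mm of it bare wood; the white skin inside it, 170 x 300 mm, is thin and hollow below except over the rail.
- door: the same door (origin under its centre, axes as door_face). Hidden rail: 60 mm wide, straight along x from border to border, its middle anywhere from y = -60 to +60 mm. A closed fingertip meets about 1 N per mm of dip in the hollow and about 5 N per mm over the rail; the change is gradual and alike on both sides of the rail; near the border the skin is a little stiffer. It dents above 25 N.
- lock_mid (a point): centre of the grey rim lock's case, a loose block 28 mm wide (its x), 140 mm long (its y) and 24 mm high, 0.3 to 0.46 kg, lying flat on the counter, this point 12 mm above its underside. A 12 mm square bolt sticks out 28 mm at its -y end; a round knob 24 mm across stands 13 mm above the case, 30 mm from this point toward +y. Grasp it across the 28 mm.
- try_square: joiner's try square lying on the counter, 170 x 100 x 25 mm, origin under its centre; leave it alone
- lever_handle: brass door lever handle lying on the counter, 186 x 55 mm, 48 mm high, origin under its middle; leave it alone

How it is judged:
On the way:
1. the fingertips press on the skin over the hidden rail (at least 3 N, at least 2 N of it borne by the rail) (contact force between the fingers and door above 3 N and contact force between rail_face_top and anything else above 2 N), for 0.1 s.
At the end, for the whole second after the job is handed in: The lock lies flat and at rest on the door, square across it within 0.08 rad, the centre line of its case within 10 mm of the middle of the hidden rail, bolt toward the hinge-free edge and the end of the case within 12 mm of that edge (y of lock_mid in the frame of rail between -0.01 and 0.01 m and angle between the y axis of lock_mid and the x axis of door_face, either way round below 0.08 rad and x of lock_mid in the frame of door_face between -0.057 and -0.033 m and y of door_face in the frame of lock_mid above 0 m and z of lock_mid in the frame of door_face between 0.007 and 0.017 m and angle between lock_mid's own z axis and vertical below 0.06 rad and linear speed of rim_lock below 0.01 m/s); the robot touches nothing.
It fails at once if the fingers press on the door with more than 25 N and dent it (contact force between the fingers and door above 25 N).
It fails at once if the lock is dropped or rammed on the door (more than 60 N) (contact force between rim_lock and door above 60 N).
It fails at once if the try square is pushed more than 30 mm out of its place (distance of try_square from where it was at the start of the episode above 0.03 m).
It fails at once if the lever handle is pushed more than 30 mm out of its place (distance of lever_handle from where it was at the start of the episode above 0.03 m).
It also fails if it takes over 72 s, if anything falls off the work surface, if the arm or the gripper's body presses on something with over 40 N, if the wrist force passes 120 N, or if a joint passes its speed limit or range.

## Working session

There is one attempt and no reset: what is moved stays moved. The work goes in short steps, each a Python script; the robot and the scene stay as the last script left them, time stands still between calls to the robot, and variables do not carry over. Pictures are saved under pics/ and viewed, on a budget of 10 in all, crops included, one or two more only if the job needs it, and the job is handed in when it is done.

```bash
mkdir -p pics; ls
cat > h.py <<'E'
import numpy as np, cv2
from cell import env, kin, camera, calibration, job
def shot(n,f):
    im,d=camera(n); cv2.imwrite(f'pics/{f}.png',im); np.save(f'pics/{f}.npy',d); return im,d
def cam(n):
    c=calibration(n); R=cv2.Rodrigues(np.array(c['rvec'],float))[0]; return c,R,np.array(c['tvec'],float).ravel()
def rays(n,uv):
    c,R,t=cam(n); uv=np.asarray(uv,float).reshape(-1,1,2)
    K=np.array([[c['fx'],0,c['cx']],[0,c['fy'],c['cy']],[0,0,1]])
    p=cv2.undistortPoints(uv,K,np.array([c['k1'],0,0,0.]))[:,0]
    return np.c_[p,np.ones(len(p))]@R, -R.T@t
def onplane(n,uv,z):
    d,o=rays(n,uv); return o+d*((z-o[2])/d[:,2])[:,None]
def withdepth(n,uv,dep):
    d,o=rays(n,uv); return o+d*np.asarray(dep).reshape(-1,1)
def down(yaw):  # tool z down, tool y axis at angle yaw in world xy
    from scipy.spatial.transform import Rotation as Ro
    y=np.array([np.cos(yaw),np.sin(yaw),0]); z=np.array([0,0,-1.]); x=np.cross(y,z)
    q=Ro.from_matrix(np.c_[x,y,z]).as_quat(); return [q[3],q[0],q[1],q[2]]
E
python3 - <<'E'
from h import *
for n in('top','side'):
    shot(n,n+'0'); c,R,t=cam(n); print(n,-R.T@t,R[2],c['fx'],c['k1'])
s=env.get_state(); print(s['time'],s['orientation'],s['force'],s['opening'])
E
```

```text
pics
top [ 0.38392887 -0.08293821  1.04518392] [ 0.08364656  0.02346536 -0.99621917] 396.18076749548476 -0.08493092985562976
side [ 1.2955009  -0.83635306  1.05046613] [-0.55788001  0.50916672 -0.6553771 ] 498.3083629531887 0.00431350959286038
0.1 [-8.13319924e-04  9.77201452e-01  2.12312520e-01 -2.33326606e-04] [0.22429064 0.08842877 1.25834692] 0.08516759153981092
```

View pics/top0.png

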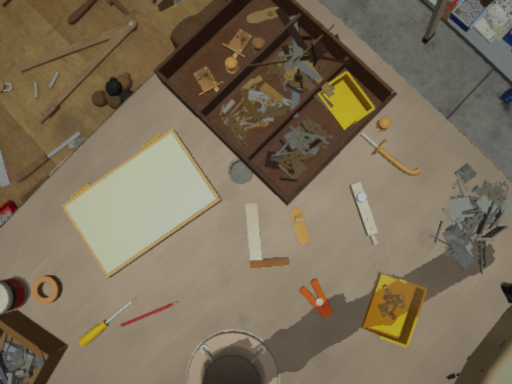

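View pics/side0.png

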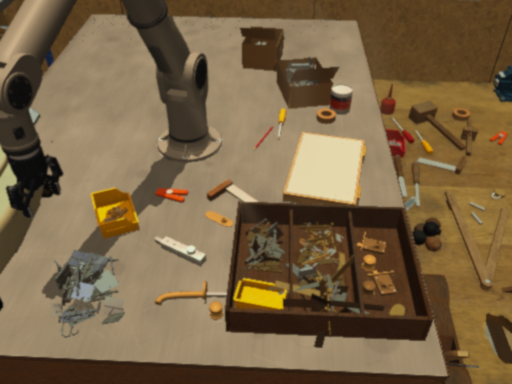

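Top view: the door has corners at about (174,131), (219,200), (109,273) and (65,206). The lock is at about (365,212) and the try square at (260,240). The brass object at (390,155) may be the lever handle. I'll crop in on the hinge edge, bolt and knob.

Run:
```python
from h import *
im=cv2.imread('pics/top0.png'); sd=cv2.imread('pics/side0.png')
a=cv2.resize(im[120:285,55:230],None,fx=2.28,fy=2.28,interpolation=cv2.INTER_CUBIC)
b=cv2.resize(im[125:255,340:430],None,fx=2.9,fy=2.9,interpolation=cv2.INTER_CUBIC)
H=376; a=a[:H]; b=b[:H]
c=cv2.resize(sd[225:320,140:245],(398,376*0+360),interpolation=cv2.INTER_CUBIC)
W=np.zeros((600,800,3),np.uint8)
W[:a.shape[0],:a.shape[1]]=a; W[:b.shape[0],400:400+b.shape[1]]=b
e=cv2.resize(sd[125:210,280:372],None,fx=2.4,fy=2.4); W[380:380+204,:e.shape[1]]=e
f=cv2.resize(sd[225:315,145:240],None,fx=2.4,fy=2.4); W[380:380+216,400:400+f.shape[1]]=f
cv2.imwrite('pics/crop0.png',W)
# door colours: bright & bordered
d=np.load('pics/top0.npy')
vv,uu=np.mgrid[:384,:512]; P=withdepth('top',np.c_[uu.ravel(),vv.ravel()],d.ravel()).reshape(384,512,3)
m=(P[...,2]>0.018)&(P[...,2]<0.06)&(d>0)
m2=m.astype(np.uint8)*255
cs,_=cv2.findContours(cv2.morphologyEx(m2,cv2.MORPH_OPEN,np.ones((3,3))),cv2.RETR_EXTERNAL,cv2.CHAIN_APPROX_NONE)
for k in cs:
    if cv2.contourArea(k)<40: continue
    r=cv2.minAreaRect(k); q=cv2.boxPoints(r); z=np.median(P[...,2][cv2.drawContours(np.zeros((384,512),np.uint8),[k],-1,1,-1)>0])
    print(np.round(r[0]),np.round(r[1]),np.round(z,4),np.round(onplane('top',q,z)[:,:2],3).tolist())
print(np.median(P[300:310,100:180,2]))
```

```text
[235. 363.] [61. 31.] 0.0299 [[0.016, 0.077], [0.094, 0.064], [0.07, -0.089], [-0.008, -0.076]]
[ 20. 357.] [46. 23.] 0.05 [[0.053, 0.627], [0.104, 0.588], [0.039, 0.484], [-0.011, 0.522]]
[ 92. 334.] [10. 33.] 0.024 [[0.088, 0.412], [0.146, 0.347], [0.127, 0.328], [0.069, 0.394]]
[ 39. 340.] [80. 36.] 0.0378 [[0.156, 0.606], [0.203, 0.515], [0.023, 0.413], [-0.025, 0.502]]
[392. 300.] [ 9. 15.] 0.0336 [[0.214, -0.382], [0.213, -0.421], [0.191, -0.42], [0.191, -0.382]]
[413. 315.] [ 8. 60.] 0.0406 [[0.095, -0.417], [0.238, -0.468], [0.231, -0.488], [0.088, -0.437]]
[ 17. 292.] [30. 15.] 0.0377 [[0.246, 0.606], [0.257, 0.565], [0.181, 0.541], [0.169, 0.583]]
[ 45. 290.] [27. 26.] 0.024 [[0.254, 0.539], [0.256, 0.465], [0.185, 0.464], [0.183, 0.537]]
[269. 263.] [ 8. 39.] 0.0238 [[0.301, -0.042], [0.31, -0.142], [0.29, -0.143], [0.281, -0.044]]
[480. 254.] [34. 11.] 0.05 [[0.358, -0.612], [0.358, -0.642], [0.272, -0.639], [0.273, -0.61]]
[458. 242.] [49. 29.] 0.0525 [[0.405, -0.529], [0.411, -0.604], [0.287, -0.61], [0.282, -0.536]]
[504. 209.] [28. 15.] 0.0524 [[0.46, -0.667], [0.468,
[... 1487 characters left out ...]
7]]
[231.  62.] [11. 12.] 0.042 [[0.835, 0.023], [0.835, -0.009], [0.804, -0.009], [0.805, 0.023]]
[279.  56.] [9. 8.] 0.0314 [[0.855, -0.11], [0.855, -0.131], [0.83, -0.131], [0.83, -0.11]]
[309.  59.] [20. 12.] 0.049 [[0.852, -0.183], [0.852, -0.215], [0.797, -0.214], [0.797, -0.182]]
[258.  43.] [12. 11.] 0.0419 [[0.891, -0.051], [0.89, -0.081], [0.856, -0.081], [0.857, -0.051]]
[298.  39.] [42. 89.] 0.0483 [[0.934, -0.05], [0.948, -0.289], [0.828, -0.291], [0.814, -0.057]]
[286.   7.] [27.  8.] 0.0389 [[0.994, -0.105], [1.012, -0.117], [0.964, -0.175], [0.946, -0.162]]
[204.  37.] [  8. 113.] 0.0391 [[0.796, 0.194], [1.016, -0.021], [0.998, -0.037], [0.779, 0.178]]
0.00011493280367735892
```

View pics/crop0.png

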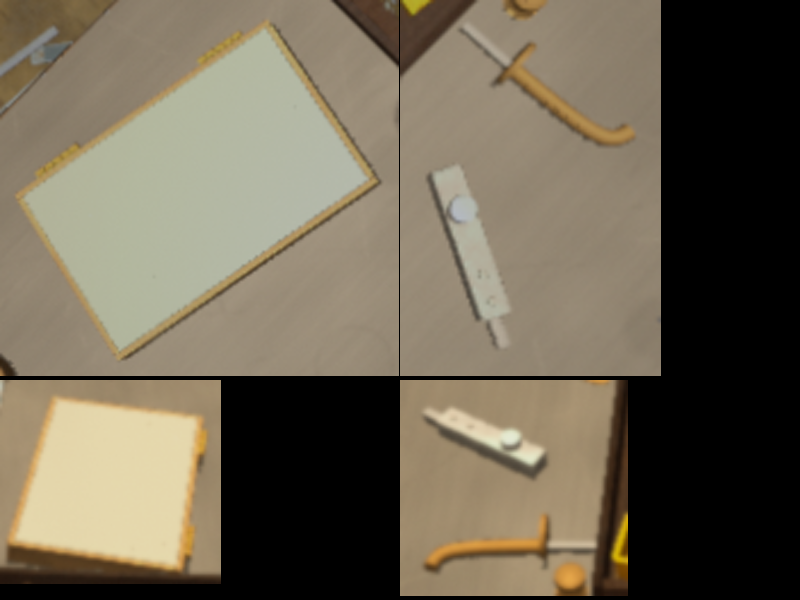

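Lock: bolt points toward the robot (-x), yaw about 17°, centre about (0.435,-0.338). The hinges are on the far upper-left edge, so the free edge faces the robot. Next I'll fit the door from the white skin in both views.

Run:
```python
from h import *
def rect(n,seed,z,lo,hi):
    im=cv2.imread(f'pics/{n}0.png'); ff=np.zeros((386,514),np.uint8)
    im=cv2.resize(im,None,fx=4,fy=4,interpolation=cv2.INTER_CUBIC); ff=np.zeros((384*4+2,512*4+2),np.uint8)
    s=tuple(4*x for x in seed)
    cv2.floodFill(im,ff,s,0,lo,hi,4|(255<<8)|cv2.FLOODFILL_MASK_ONLY|cv2.FLOODFILL_FIXED_RANGE)
    m=cv2.morphologyEx(ff[1:-1,1:-1],cv2.MORPH_OPEN,np.ones((13,13)))
    k=max(cv2.findContours(m,cv2.RETR_EXTERNAL,cv2.CHAIN_APPROX_NONE)[0],key=cv2.contourArea)[:,0]
    w=onplane(n,(k-1.5)/4,z)[:,:2].astype(np.float32)*1000
    r=cv2.minAreaRect(w); print(n,np.round(r[0],1),np.round(r[1],1),round(r[2],2))
rect('top',(140,200),.032,(30,)*3,(40,)*3)
rect('side',(325,165),.032,(40,)*3,(40,)*3)
rect('top',(368,225),.024,(30,)*3,(40,)*3)
from math import radians as r
q=lambda p,y:(lambda j:None if j is None else np.round(j,2))(kin.inverse_kinematics(p,down(r(y))))
print(q([.435,-.338,.076],-73),q([.455,.25,.105],-55),q([.45,.175,.11],-55),q([.384,.273,.11],-55))
```

```text
top [450.4 245.9] [215.2 345.2] 34.51
side [449.7 241.6] [215.5 346.3] 34.71
top [ 433.5 -339.4] [142.8  29.8] 17.86
[ 0.57  0.6  -0.03  2.    0.04  0.54 -0.76] [-0.17  0.58 -0.57  2.04  0.5   0.66 -2.03] [-0.04  0.52 -0.56  2.12  0.47  0.62 -1.89] [-0.18  0.54 -0.7   2.14  0.58  0.65 -2.24]
```

```bash
cat >> h.py <<'E'
C=np.array([.450,.244]); Y=np.radians(34.6)
ex=np.array([np.cos(Y),np.sin(Y)]); ey=np.array([-np.sin(Y),np.cos(Y)])
def dp(x,y,z): return [*(C+x*ex+y*ey),z]
def probe(y,x=0,zmin=.1015):
    env.movel(dp(x,y,.1075),velocity=.1)
    f0=env.get_state()['force'][2]
    hit=env.movel(dp(x,y,zmin),velocity=.015,stop_force=9)
    s=env.get_state(); print(round(y*1000),hit,'z',round(s['tcp_pos'][2]*1000,2),'dF',round(s['force'][2]-f0,2),'t',round(s['time'],2),flush=True)
    env.movel(dp(x,y,.1075),velocity=.1)
    return s['force'][2]-f0, s['tcp_pos'][2]
E
python3 - <<'E'
from h import *
env.grip(0)
env.reach(dp(0,-.1,.2),down(Y-np.pi/2))
env.movel(dp(0,-.1,.112),velocity=.15)
for y in (-.1,-.06,-.02): probe(y)
E
```

```text
-100 True z 102.02 dF 7.45 t 5.21
-60 True z 102.79 dF 10.6 t 6.39
-20 True z 102.18 dF 8.89 t 7.61
```

Run:
```python
from h import *
for y in (-.01,0,.02,-.03,-.04,-.05,-.07,-.08,-.09,-.11,-.12): 
    f,z=probe(y); print('   k',round(f/(105-z*1000),2))
```

```text
-10 False z 101.83 dF 7.83 t 8.66
   k 2.47
0 False z 101.74 dF 7.31 t 9.71
   k 2.24
20 False z 101.65 dF 4.51 t 10.86
   k 1.35
-30 True z 102.36 dF 10.39 t 12.17
   k 3.93
-40 True z 102.76 dF 10.62 t 13.05
   k 4.73
-50 True z 102.77 dF 10.18 t 13.93
   k 4.56
-70 True z 102.83 dF 10.38 t 14.92
   k 4.78
-80 True z 102.79 dF 11.12 t 15.8
   k 5.02
-90 True z 102.72 dF 10.08 t 16.68
   k 4.42
-110 False z 101.98 dF 7.88 t 17.83
   k 2.61
-120 False z 101.88 dF 7.31 t 18.88
   k 2.34
```

Run:
```python
from h import *
for y in (-.01,-.018,-.026,-.034,-.086,-.094,-.102,-.110):
    env.movel(dp(0,y,.107),velocity=.1); env.dwell(.1); f0=env.get_state()['force'][2]
    env.movel(dp(0,y,.1022),velocity=.03,stop_force=16); env.dwell(.1)
    a=[]
    for _ in range(3): env.dwell(.03); s=env.get_state(); a.append(s['force'][2])
    f=np.mean(a)-f0; z=s['tcp_pos'][2]*1000
    env.movel(dp(0,y,.107),velocity=.1)
    print(round(y*1000),round(z,2),round(f,2),'k',round(f/(105-z),2),round(s['time'],2))
```

```text
-10 102.5 4.73 k 1.89 20.99
-18 102.47 6.43 k 2.54 22.1
-26 102.7 8.72 k 3.8 23.21
-34 102.82 10.12 k 4.63 24.32
-86 102.89 10.22 k 4.85 25.84
-94 102.82 8.62 k 3.96 26.95
-102 102.61 6.88 k 2.88 28.06
-110 102.52 4.91 k 1.98 29.17
```

Both flanks agree: the rail middle is at y ≈ -60 mm (-60.5 to -61 by the matched stiffness levels). Now I'll pick up the lock.

Run:
```python
from h import *
L=[.4345,-.339]; o=down(np.radians(17.6-90))
env.movel(dp(0,-.11,.2),velocity=.2)
env.reach([*L,.17],o); env.grip(.055)
print(env.movel([*L,.0765],velocity=.08,stop_force=8))
w=env.get_state()['force'][2]
env.grip(0,f_grip=50); print(env.get_state()['opening'])
env.movel([*L,.16],velocity=.12); env.dwell(.2)
s=env.get_state(); print(s['opening'],s['force'][2]-w,s['torque'],s['time'])
shot('side','side1'); shot('top','top1')
W=np.hstack([cv2.resize(cv2.imread('pics/side1.png')[150:300,80:280],None,fx=2,fy=2),cv2.resize(cv2.imread('pics/top1.png')[120:270,300:500],None,fx=2,fy=2)])
cv2.imwrite('pics/g1.png',W)
```

```text
False
0.0272777248136553
0.02679780222666453 -3.353943790641272 [-0.0443102  -0.02846482 -0.06983411] 35.1417
```

View pics/g1.png

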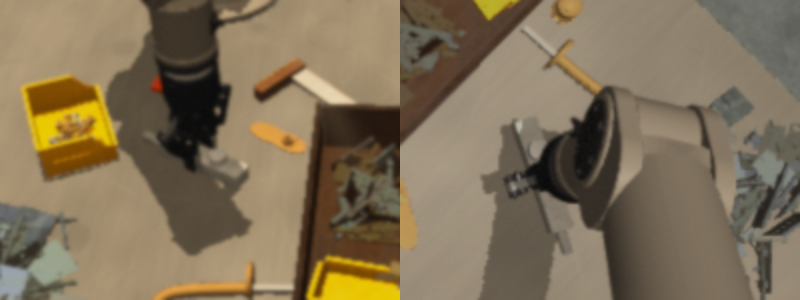

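The lock is held level with the bolt toward the robot. Placing it now.

Run:
```python
from h import *
x,y=-.045,-.0597; o=down(Y-np.pi/2)
env.movel([.4345,-.339,.22],velocity=.15)
env.reach(dp(x,y,.2),o)
env.movel(dp(x,y,.116),velocity=.12); env.dwell(.15)
print(env.movel(dp(x,y,.1065),velocity=.012,stop_force=3)); s=env.get_state(); print(s['tcp_pos'],s['force'])
env.grip(.05); env.dwell(.1)
env.movel(dp(x,y,.2),velocity=.12)
env.reach([.45,-.15,.3],o); print(env.get_state()['time'])
im,d=shot('top','top2'); sd,_=shot('side','side2')
W=np.hstack([cv2.resize(im[120:290,50:240],(428,383)),cv2.resize(sd[120:220,270:375],(372,383))]); cv2.imwrite('pics/p.png',W)
```

```text
True
[0.44687177 0.16928201 0.10894466] [-0.60671351 -0.00908     6.50168396]
41.875
```

View pics/p.png

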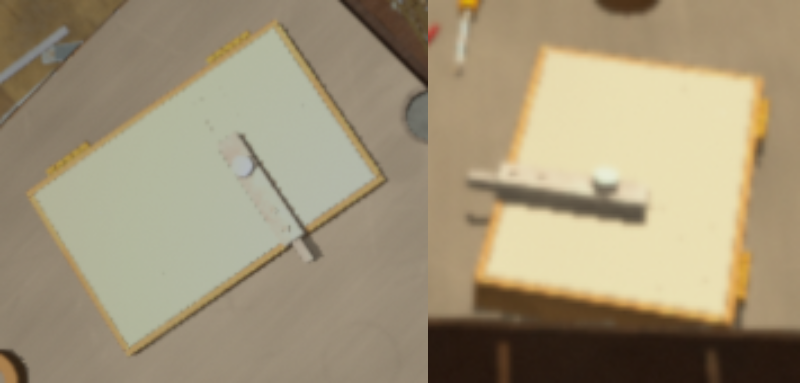

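The lock lies on the door with its bolt over the free edge and its case end at the edge. A quick depth check before handing in.

Run:
```python
from h import *
d=np.load('pics/top2.npy'); vv,uu=np.mgrid[:384,:512]
P=withdepth('top',np.c_[uu.ravel(),vv.ravel()],d.ravel())
u=(P[:,:2]-C); x=u@ex; y=u@ey
k=(P[:,2]>.046)&(abs(x+.045)<.1)&(abs(y+.06)<.05)
print(k.sum(),np.median(P[k,2]),cv2.minAreaRect((np.c_[x,y][k]*1000).astype(np.float32)))
c=k&(P[:,2]<.061); print(np.percentile(P[c,2],[10,50,90]),'slope',np.linalg.lstsq(np.c_[x[c],y[c],np.ones(c.sum())],P[c,2],rcond=None)[0])
```

```text
671 0.05562366899170801 ((-57.444664001464844, -57.5278205871582), (168.19082641601562, 29.181087493896484), 0.5610888600349426)
[0.05065167 0.05526024 0.05786881] slope [0.01720119 0.04166936 0.05820143]
```

Run:
```python
from h import *
job.job_done(); print(env.get_state()['time'])
```

```text
the job is handed in; nothing more can be done
the job is handed in; nothing more can be done
```

I found the rail, laid the lock flat on the door over it, and handed the job in at about 42 s of the 72 s. No verdict is reported, so the figures below are my own readings.

- **Finding the rail:** I pressed along the skin with closed fingertips. The forces I read at the end of each press were at most about 11 N, against the 25 N dent limit. The two sides of the stiffness curve put the rail middle at y ≈ -60.5 to -61 mm in my door frame. Since the rail cannot be beyond -60 mm, I aimed for -59.7 mm.
- **Placing the lock:** I gripped it across the 28 mm at 50 N and lowered it slowly until the touch stop triggered; the tool force then read about 6.5 N. I then opened the fingers and drew the arm clear.
- **Final check:** The last top-camera depth image gave these readings:

| Reading | Measured | Wanted |
|---|---|---|
| Case centre, x | about -43 mm | -33 to -57 mm |
| Centre line, y | about -57.5 mm | within 10 mm of the rail middle |
| Out of square | 0.56° (0.01 rad) | below 0.08 rad |

- **Disagreements:** That y reading is 2 mm off my target, about the calibration error. The two cameras also differed by about 4 mm on the door's centre, and I used a value between them. The rail was felt and the lock placed in the same robot frame, so this matters little there.
- **Tilt:** The depth fit gave a tilt of about 0.04 rad, but the knob, bolt and edge pixels blur it. Both pictures show the lock lying flat.
- **Tools:** The arm was not brought down near the try square or lever handle, but I did not measure their positions again afterwards.

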